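Hold sniffer tweezers at the test-post spacing

TASK

Lift the sprung probe tweezers out of their rest, squeeze them until the gap between the two tips matches the spacing of the two test posts on the circuit board with the single pair of posts (16 mm), and hold one tip about 1 cm above each post, without touching the board, so that the oscilloscope can pick up the signal. Keep them still there for at least three seconds and finish while still holding them, squeezed and in place. Never squeeze the tips together against each other, and leave the other things on the desk where they are.

Things in the scene. Friction and masses are not known exactly. Their poses are not given: they have to be found in the camera images.
- tweezers: sprung probe tweezers: two slim steel arms with black grip pads and brass ball tips, 174 mm long, about 60 g, lying level on the rest. Origin: midway between the grip pads, at their underside; x points to the tips, y across (squeeze along y), z up. Tips: 55 mm ahead of the origin and 8 mm above it. Open: 40 mm over the pads' outer faces, 34 mm between tip centres. Centre of mass about 20 mm behind the origin
- tw_left: the tweezers' +y arm; origin on its upright pivot pin, 100 mm behind the tweezers' origin, 8 mm off the centre line. Its black grip pad is 24 mm long, centred at the tweezers' origin, and spans heights 0 to 16 mm above that. Squeezed to 28 mm over the outer faces of the two pads, the arms are parallel and the tips 16 mm apart; 1 mm at the pads changes the tip gap by 1.55 mm
- tw_right: the tweezers' -y arm, mirror image of the other. Each arm is sprung open on its own: the squeeze at each pad rises from about 2 N (open, 40 mm over the pads) to 4 N at 28 mm and 5.5 N at about 21 mm, where the tip centres are 5 mm apart and the arms stop
- tip_left (a point): centre of the 4 mm brass ball at the end of the tweezers' +y arm; the tip gap is measured between the two ball centres
- tip_right (a point): the same on the tweezers' -y arm
- rest: black fixed rest: two crossbars 10 mm thick, 64 mm wide (y), 24 mm high, at x = -65 and +42 mm, with end lips to 32 mm high beyond y = +-27 mm, joined by a spine 12 mm wide, 8 mm high. Origin on the desk below the tweezers' origin, which lies at height 22 mm; the tweezers point along its x. Between the bars fingers have free room down to the desk on both sides of the spine
- board: white circuit board with one pair of brass test posts, 100 (x) x 80 (y) mm, fixed on stand-offs, top face 20 mm above the desk. Origin on the desk below its centre. The posts stand 15 mm inside its -x edge, which faces the robot's side; other parts on it reach 29 mm above the desk. A like board with three posts 24 mm apart stands elsewhere; the two may have swapped places
- post_left (a point): centre of the top of the board's +y post: 6 mm diameter, 10 mm tall, its top 30 mm above the desk; board frame (-35, +8, 30) mm
- post_right (a point): the same, -y post: board frame (-35, -8, 30) mm, so the two stand 16 mm apart
- brick: black power brick, 45 x 110 x 28 mm high, lying flat, loose; leave it alone
- reel: grey solder reel standing on its flange, 54 mm across, 40 mm high, loose; leave it alone
- heatsink: finned aluminium heat sink, 40 x 40 x 24 mm high, loose; leave it alone
- driver: small screwdriver lying on the desk, 150 mm long, origin in the middle of its underside, loose; leave it alone
- jar: white screw-top jar, 56 mm across, 65 mm high, loose; leave it alone
Mind the look-alikes: they are no part of the job. There is more than one size of the tweezers; the one meant has the size given above. Of the things that look like the rest, the larger one is meant.

How it is judged:
By the outcome, as a careful person would: the job done as asked, in the order asked, and still so for the second after the job is handed in, while the arm keeps its last pose, push and grip.
It also fails if it takes over 40 s, if anything falls off the work surface, if the arm or the gripper's body presses on something with over 40 N, if the wrist force passes 120 N, or if a joint passes its speed limit or range.

ROBOT

A 7-joint arm with a two-finger parallel gripper is mounted at the origin on the work surface. World frame = base frame: x ahead of the robot, y to its left, z up, the work surface at z = 0. Lengths are in m, angles in rad, forces in N, time in s.
With the tool pointing down it reaches from about 0.425 to 0.825 m from the base axis. Payload 3.6 kg.
Tool frame: the origin (TCP) lies between the finger pads; the fingertips stand 8 mm ahead of it and the grasp point (between the pads) lies 11 mm behind it; z points along the fingers, y is the direction in which the jaws open and shut (so a half turn about z gives the same grasp; the last joint's range is limited). The gripper opens to 85 mm and grips with 20 to 120 N. Pads are 22 mm wide; open, the fingers measure 114 mm over their backs; the gripper's body (76 mm by 85 mm) begins 54 mm behind the grasp point. The pads swing forward as they close: fully open they stand 13 mm farther back than shut.
Start: joints at [-1.204, 0.615, -0.013, 1.423, 0.008, 1.103, -0.04], TCP at [0.249, 0.6, 0.239] pointing down, gripper open.
Joint ranges: [-3.12, 3.12], [-0.3, 2.06], [-1.34, 1.32], [0.26, 2.42], [-1.36, 4.5], [0.01, 1.98], [-2.84, 2.84]. Speed limits (rad/s): [2.79, 2.79, 3.14, 3.14, 3.14, 3.14, 3.14].

INTERFACE

Orientations are given as a 3x3 rotation matrix whose columns are the frame's x, y, z axes.
In Python, from workcell import * gives the robot as it stands.
- The arm moves only by the tool carry_out, never from a script. Its argument "rows" is text: rows parted by semicolons, each of 7 numbers parted by spaces: the shift along the tool's x, y, z in units of 30 mm (1.0 is 30 mm), then the turn, a rotation vector about the tool's x, y, z in units of 5 degrees (1.0 is 5 degrees), then the finger opening in mm, from 0 to 85.4. In form: tx ty tz rx ry rz fingers; .... A call has 1 to 12 rows; each row is the pose to reach, as a shift and turn from the pose commanded when the call began, along the tool's axes at that moment; what a row does not reach only later rows make up. A row lasts 1/12 s, in which the tool goes at most 41.7 mm and 7.16 degrees, less where a joint would pass 70% of its speed; a pose out of reach is approached as far as the arm can. A call with a gripper value outside its range is refused whole. The fingers move at their own pace and stop on an object; the grip force is fixed at half the most. Time passes only in rows, so rows that repeat a pose let the fingers close. It gives the time, the measured TCP pose, the force and the opening at its end, in the units of the state.
- get_obs(): the state, without advancing time (a new reading comes with each control period).
- capture(name): name is "scene" or "top" or "wrist"; returns a dict with "pixels" (384x512x3 uint8, red, green, blue), "range_z" (384x512 float32, m along the optical axis (not along the pixel's ray), 0 where there is no reading), "intrinsics" (3x3 intrinsics, pixels), "R" (3x3) and "t" (3): a world point X has camera coordinates R X + t. Camera axes: x right, y down, z forward; pixel columns grow to the right and rows downward; lengths in m; the calibration is good to about 2 mm. A picture is of the moment at which its call begins.
- sign_off(): hands the job in, once; it reports no verdict.
The state is a dict: "t": time; "joints": joint angles; "joint_vel": joint speeds; "joint_efforts": joint torques, N m; "eef_pos": TCP position; "tcp_rot": TCP orientation; "force": force on the tool from outside, world axes, zero at the start; "torque": the same for the moment, N m; "gripper_width": finger opening in m.
Only numpy, scipy, OpenCV 4.12 (cv2) and the standard library are available. Lean on these libraries where they do the work, as an engineer would, in place of code of your own. Each camera call takes 0.05 s, during which the arm holds its last target.

## Working session

There is one attempt and no reset: what is moved stays moved. The work goes in short steps, Python scripts to look and compute and a tool call to move; the robot and the scene stay as the last step left them, time stands still between calls to the robot, and variables do not carry over. Pictures are saved under pics/ and viewed, and the job is handed in when it is done.

Besides the shell and the picture viewer there is one more tool, called after ">>>" by a JSON object that holds its "op" and its "data". carry_out: Moves the arm, as the interface text tells. Its arguments: {"type":"object","properties":{"rows":{"type":"string"}},"required":["rows"]}

```bash
ls; mkdir -p pics
python3 - <<'E'
from workcell import *
import cv2,numpy as np
o=get_obs()
print({k:np.round(v,3).tolist() for k,v in o.items()})
for n in("scene","top","wrist"):
    c=capture(n); np.savez(f"c_{n}.npz",**c)
    cv2.imwrite(f"pics/{n}0.png",cv2.resize(c["pixels"][:,:,::-1],(800,600),interpolation=cv2.INTER_CUBIC))
    print(n,c["intrinsics"].round(1).tolist(),c["R"].round(3).tolist(),c["t"].round(3).tolist())
E
```

```text
pics
{'t': 0.0, 'joints': [-1.204, 0.616, -0.013, 1.425, 0.008, 1.103, -0.04], 'joint_vel': [-0.001, -0.002, -0.0, -0.0, -0.0, 0.002, 0.0], 'joint_efforts': [0.0, -46.922, 0.259, -17.103, 0.01, 0.01, 0.0], 'eef_pos': [0.249, 0.6, 0.238], 'tcp_rot': [[-0.923, 0.384, -0.001], [0.384, 0.923, -0.002], [-0.0, -0.003, -1.0]], 'force': [-0.942, -0.242, -0.16], 'torque': [-0.004, -0.024, -0.029], 'gripper_width': 0.085}
scene [[384.1, 0.0, 264.6], [0.0, 384.1, 195.4], [0.0, 0.0, 1.0]] [[0.547, 0.837, -0.013], [0.577, -0.389, -0.718], [-0.606, 0.386, -0.696]] [-0.32, -0.26, 1.314]
top [[413.1, 0.0, 256.9], [0.0, 413.1, 187.8], [0.0, 0.0, 1.0]] [[0.015, -1.0, 0.003], [-0.991, -0.016, -0.133], [0.133, -0.001, -0.991]] [0.019, 0.548, 1.124]
wrist [[266.0, 0.0, 258.8], [0.0, 266.0, 190.0], [0.0, 0.0, 1.0]] [[0.383, 0.924, -0.002], [0.873, -0.362, 0.327], [0.302, -0.127, -0.945]] [-0.65, -0.044, 0.38]
```

View pics/top0.png

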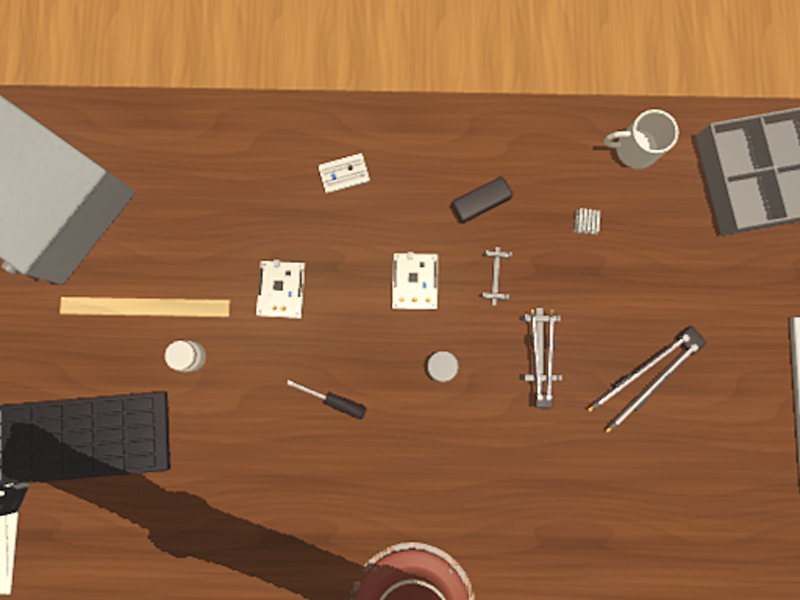

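View pics/scene0.png

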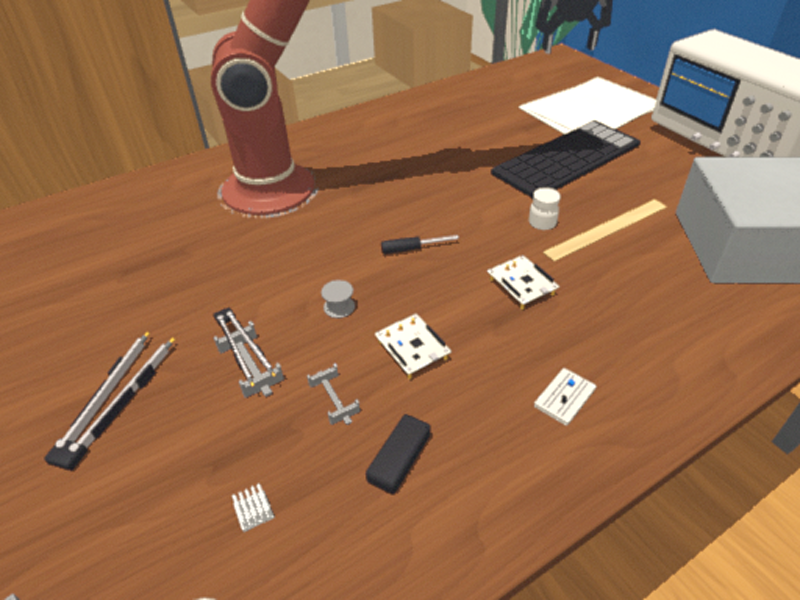

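View pics/wrist0.png

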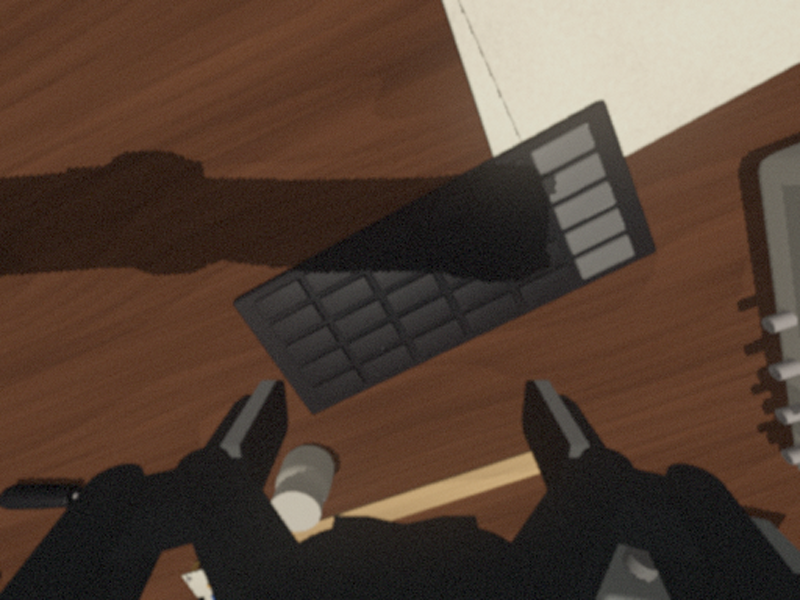

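```bash
cat > h.py <<'E'
import cv2,numpy as np
def ld(n): return dict(np.load(f"c_{n}.npz"))
def ray(c,u,v,z):
    d=c["R"].T@np.linalg.solve(c["intrinsics"],[u,v,1.]); o=-c["R"].T@c["t"]
    return o+d*(z-o[2])/d[2]
def proj(c,X):
    p=c["intrinsics"]@(c["R"]@np.asarray(X,float)+c["t"]); return p[:2]/p[2]
def crop(c,u0,v0,w,h,name,s):
    im=c["pixels"][v0:v0+h,u0:u0+w,::-1]
    cv2.imwrite("pics/"+name,cv2.resize(im,None,fx=s,fy=s,interpolation=cv2.INTER_CUBIC))
E
python3 - <<'E'
from h import *
c=ld("top"); crop(c,150,140,90,75,"tb.png",8); crop(c,300,150,160,130,"tt.png",5)
# 800px coords /1.5625
for n,(u,v,z) in dict(tw_front=(540,317,.03),tw_pivot=(543,403,.03),barf=(540,318,.024),barb=(541,378,.024),post1=(275,308,.03),post2=(285,308,.03),board=(280,290,.02),b3=(415,281,.02)).items():
    print(n,ray(c,u/1.5625,v/1.5625,z).round(3))
E
```

```text
tw_front [ 0.509 -0.223  0.03 ]
tw_pivot [ 0.357 -0.227  0.03 ]
barf [ 0.508 -0.225  0.024]
barb [ 0.4   -0.225  0.024]
post1 [0.518 0.254 0.03 ]
post2 [0.518 0.236 0.03 ]
board [0.552 0.249 0.02 ]
b3 [0.573 0.002 0.02 ]
```

View pics/tt.png

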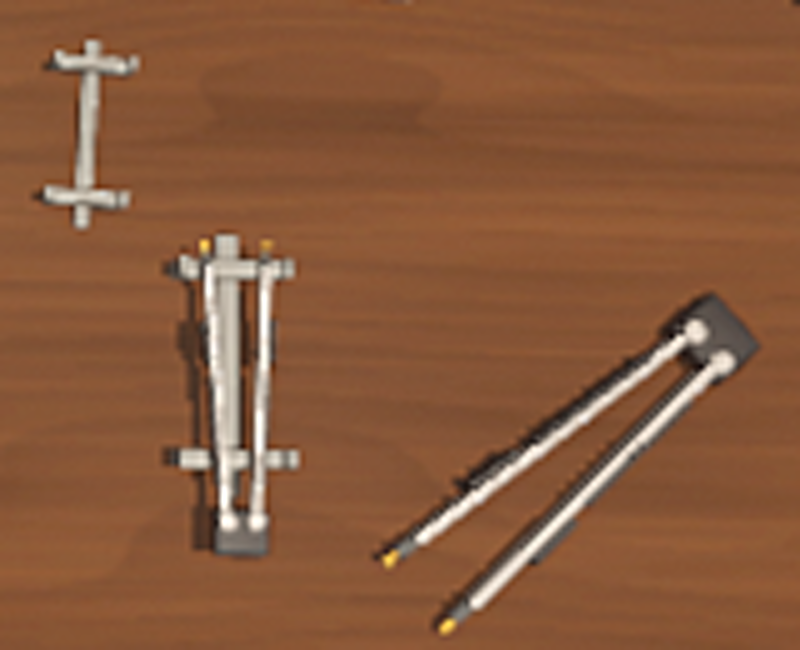

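View pics/tb.png

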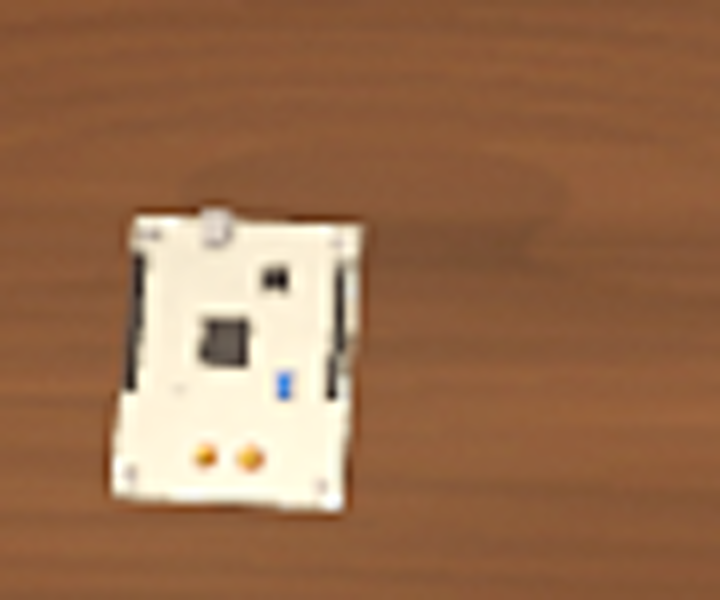

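Look-alikes (top view, 800x600):
- **Tweezers:** the set on the rest is at (540,358). The larger set lying loose is at (650,380).
- **Rest:** the one under the tweezers is at (541,350). A smaller empty one is at (496,277).
- **Board:** the two-post board is at (280,290), the three-post board at (415,281), and a breadboard at (344,172).

I choose the tweezers on the larger rest and the left two-post board. The close crops agree: two brass posts at crop (205,455) and (250,458).

Run:
```python
from h import *
for n in("top","scene"):
    c=ld(n); im=c["pixels"]; hsv=cv2.cvtColor(im,cv2.COLOR_RGB2HSV)
    m=((hsv[...,0]>15)&(hsv[...,0]<32)&(hsv[...,1]>140)&(hsv[...,2]>120)).astype(np.uint8)
    k,l,s,ce=cv2.connectedComponentsWithStats(m)
    for i in range(1,k):
        if 2<=s[i,4]<60: print(n,ce[i].round(1),s[i,4],ray(c,*ce[i],.03).round(4))
c=ld("top")
for u,v in((345.8,254.2),(351.6,254.2)): print("pivot",ray(c,u,v,.036))
R=c["R"];t=c["t"]
def tri(pa,pb):
    A=[];b=[]
    M=np.zeros((3,3));q=np.zeros(3)
    return
```

```text
top [1.2 1.5] 4 [1.1008 0.8033 0.03  ]
top [11.5  0. ] 2 [1.1062 0.773  0.03  ]
top [17.5  1. ] 2 [1.1032 0.7547 0.03  ]
top [26.1 11. ] 54 [1.0714 0.726  0.03  ]
top [51.   4.5] 34 [1.0936 0.6532 0.03  ]
top [60.2  3. ] 6 [1.099  0.6262 0.03  ]
top [74.6  2.4] 8 [1.1017 0.583  0.03  ]
top [88.6  2.9] 8 [1.1008 0.5409 0.03  ]
top [91.7  0.7] 3 [1.1081 0.5323 0.03  ]
top [101.2   4.1] 19 [1.0975 0.5029 0.03  ]
top [120.3   0.3] 3 [1.1106 0.4463 0.03  ]
top [157.    0.5] 2 [1.112  0.3361 0.03  ]
top [160.5   0. ] 2 [1.1138 0.3256 0.03  ]
top [163.5   0.5] 2 [1.1123 0.3165 0.03  ]
top [170.    1.5] 4 [1.1094 0.2968 0.03  ]
top [177.    1.5] 2 [1.1098 0.2758 0.03  ]
top [206.8   7.1] 47 [1.0931 0.1858 0.03  ]
top [242.    0.5] 2 [1.1163 0.0804 0.03  ]
top [265.5   0.5] 4 [1.1175 0.0097 0.03  ]
top [272.6   0.8] 5 [ 1.1169 -0.0117  0.03  ]
top [280.4   1.6] 12 [ 1.1148 -0.0352  0.03  ]
top [344.    0.5] 2 [ 1.1216 -0.2267  0.03  ]
top [369.3   2.3] 27 [ 1.1172 -0.3027  0.03  ]
top [378.2   4.3] 18 [ 1.1109 -0.3296  0.03  ]
top [382.4   6.7] 17 [ 1.1035 -0.342   0.03  ]
top [389.5   0. ] 2
[... 28230 characters left out ...]
.03  ]
scene [248. 213.] 3 [ 0.5465 -0.0242  0.03  ]
scene [110. 217.] 9 [ 0.3679 -0.3145  0.03  ]
scene [242.3 218.7] 3 [ 0.555  -0.0456  0.03  ]
scene [284.7 228.7] 7 [0.6391 0.0216 0.03  ]
scene [174.7 239.3] 3 [ 0.5231 -0.2101  0.03  ]
scene [261.9 240.6] 8 [ 0.6393 -0.0432  0.03  ]
scene [161.3 245.7] 3 [ 0.5234 -0.2432  0.03  ]
scene [509.5 249.9] 28 [0.9703 0.4034 0.03  ]
scene [477.  301.5] 2 [1.0102 0.2301 0.03  ]
scene [440.5 329. ] 2 [1.0083 0.1218 0.03  ]
scene [444.5 344.5] 2 [1.0321 0.1032 0.03  ]
scene [342.5 377. ] 2 [ 0.9726 -0.0917  0.03  ]
scene [363.5 380.5] 2 [ 0.9969 -0.0655  0.03  ]
pivot [ 0.36679783 -0.22068257  0.036     ]
pivot [ 0.36704067 -0.23666317  0.036     ]
```

```bash
cat >> h.py <<'E'
def toolmove(o,pos,yaw_deg):
    """units for going from obs pose o to tool-down pose, tool y at yaw_deg from world x"""
    from scipy.spatial.transform import Rotation as Ro
    R=np.array(o["tcp_rot"]);p=np.array(o["eef_pos"])
    a=np.radians(yaw_deg); y=np.array([np.cos(a),np.sin(a),0]); z=np.array([0,0,-1.]); x=np.cross(y,z)
    T=np.c_[x,y,z]
    return (R.T@(np.array(pos)-p)/.03).round(3), (np.degrees(Ro.from_matrix(R.T@T).as_rotvec())/5).round(3)
E
python3 - <<'E'
from h import *
from workcell import *
o=get_obs();c=ld("wrist");R=np.array(o["tcp_rot"])
C=-c["R"].T@c["t"]; print("cam in tool",R.T@(C-o["eef_pos"]),"axes",(R.T@c["R"].T).round(2))
print(toolmove(o,(.45,.26,.26),90))
E
```

```text
cam in tool [ 0.08327778  0.00072464 -0.13422959] axes [[ 0.   -0.94 -0.33]
 [ 1.    0.    0.  ]
 [-0.   -0.33  0.94]]
(array([-10.527,  -7.892,  -0.704]), array([-2.200e-02, -4.000e-03, -4.511e+00]))
```

>>> {"op": "carry_out", "data": {"rows": "-1.3 -1 0 0 0 -1.2 60;-2.6 -2 0 0 0 -2.4 60;-3.9 -2.9 0 0 0 -3.5 60;-5.2 -3.9 -0.2 0 0 -4.5 60;-6.5 -4.9 -0.4 0 0 -4.5 60;-7.8 -5.8 -0.6 0 0 -4.5 60;-9 -6.7 -0.7 0 0 -4.5 60;-10 -7.5 -0.7 0 0 -4.5 60;-10.5 -7.9 -0.7 0 0 -4.5 60;-10.5 -7.9 -0.7 0 0 -4.5 60;-10.5 -7.9 -0.7 0 0 -4.5 60;-10.5 -7.9 -0.7 0 0 -4.5 60"}}

```text
t: 1.15
eef_pos: [0.4499, 0.259, 0.2602]
tcp_rot: [[-1.0, 0.005, -0.0], [0.005, 1.0, -0.0], [0.0, -0.0, -1.0]]
force: [-0.4, 0.0, -1.7]
gripper_width: 0.06
```

```bash
cat > snap.py <<'E'
import sys
from h import *
from workcell import *
o=get_obs();n=sys.argv[1]
c=capture("wrist");np.savez(f"c_{n}.npz",**c);np.savez(f"o_{n}.npz",**{k:np.array(v) for k,v in o.items()})
cv2.imwrite(f"pics/{n}.png",cv2.resize(c["pixels"][:,:,::-1],(800,600),interpolation=cv2.INTER_CUBIC))
print(o["t"],np.round(o["eef_pos"],4),np.round(o["tcp_rot"],3).tolist(),np.round(o["joint_vel"],2),o["gripper_width"],np.round(o["force"],1))
E
python3 snap.py w1
```

```text
1.15 [0.4499 0.259  0.2602] [[-1.0, 0.005, -0.0], [0.005, 1.0, -0.0], [0.0, -0.0, -1.0]] [-0.05  0.   -0.06 -0.   -0.01  0.   -0.  ] 0.059969856422433646 [-0.4  0.  -1.7]
```

View pics/w1.png

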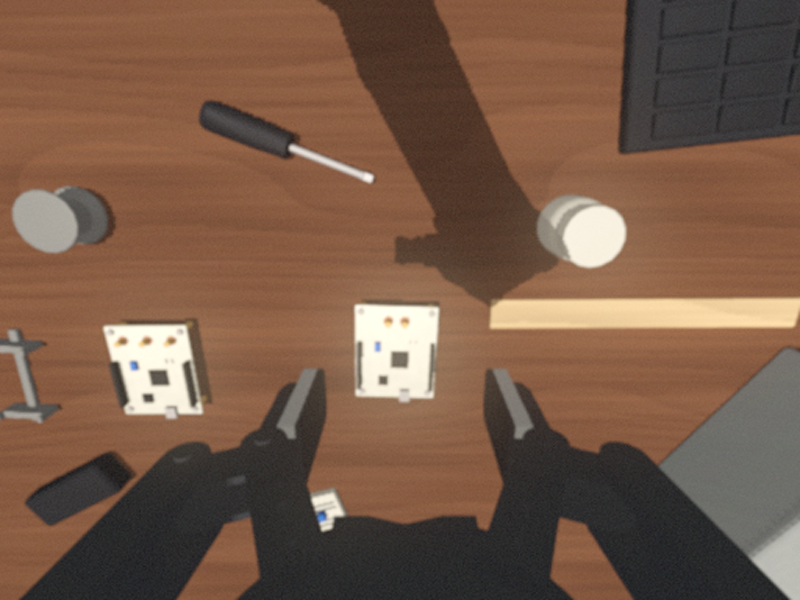

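Run:
```python
from h import *
c=ld("w1"); u0,v0=224,190
crop(c,u0,v0,62,72,"w1b.png",8)
hsv=cv2.cvtColor(c["pixels"],cv2.COLOR_RGB2HSV)
m=((hsv[...,0]>10)&(hsv[...,0]<32)&(hsv[...,1]>110)&(hsv[...,2]>90)).astype(np.uint8)
mm=np.zeros_like(m);mm[197:215,235:272]=m[197:215,235:272]
k,l,s,ce=cv2.connectedComponentsWithStats(mm)
for i in range(1,k):
    print(ce[i].round(2),s[i],ray(c,*ce[i],.028).round(4))
# board quad
g=c["pixels"].min(2)>150; b=np.zeros(g.shape,np.uint8); b[190:262,222:286]=g[190:262,222:286]
b=cv2.morphologyEx(b,cv2.MORPH_CLOSE,np.ones((7,7),np.uint8))
cs,_=cv2.findContours(b,cv2.RETR_EXTERNAL,cv2.CHAIN_APPROX_NONE); q=max(cs,key=cv2.contourArea)
P=np.array([ray(c,*p[0],.02)[:2] for p in q],np.float32); print(cv2.minAreaRect(P*1000))
```

```text
[248.14 205.43] [247 204   3   4   7] [0.5182 0.2434 0.028 ]
[258.83 205.83] [258 205   3   3   6] [0.5189 0.2593 0.028 ]
((557.516357421875, 249.87417602539062), (81.1471176147461, 105.6329116821289), 87.49181365966797)
```

View pics/w1b.png

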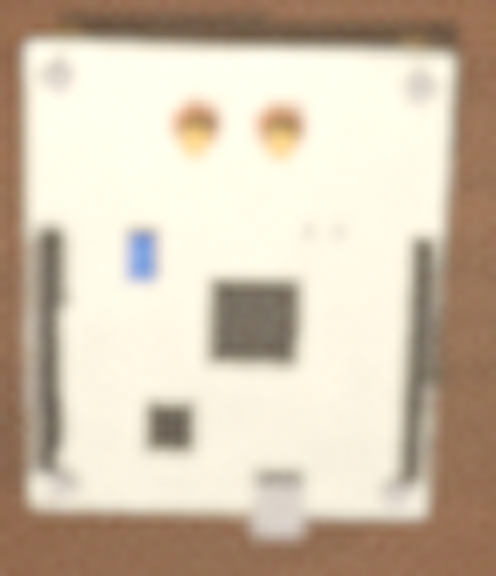

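Picture w1 shows the two-post board with its posts at (388,321) and (404,322), and the three-post board at left. The posts measure 15.9 mm apart and the board yaw is about -2.5°. Next is a close look at the tweezers.

>>> {"op": "carry_out", "data": {"rows": "0 -1.3 0 0 0 0 60;0 -2.6 0 0 0 0 60;0 -4 0 0 0 0 60;0 -5.3 0 0 0 0 60;0 -6.6 0 0 0 0 60;-0.1 -8 0 0 0 0 60;-0.2 -9.3 0 0 0 0 60;-0.3 -10.6 0.2 0 0 0 60;-0.4 -12 0.6 0 0 0 60;-0.5 -13.3 1 0 0 0 60;-0.5 -14.5 1.5 0 0 0 60;-0.6 -15.6 2 0 0 0 60"}}

```text
t: 2.2
eef_pos: [0.4674, -0.208, 0.1997]
tcp_rot: [[-1.0, -0.001, 0.001], [-0.001, 1.0, 0.0], [-0.001, 0.0, -1.0]]
force: [0.8, 0.6, 1.0]
gripper_width: 0.06
```

>>> {"op": "carry_out", "data": {"rows": "0 -0.5 0.8 0 0 0 60;0 -0.5 1.2 0 0 0 60;0 -0.5 1.2 0 0 0 60;0 -0.5 1.2 0 0 0 60"}}

```text
t: 2.53
eef_pos: [0.4674, -0.2202, 0.1637]
tcp_rot: [[-1.0, -0.002, -0.001], [-0.002, 1.0, 0.002], [0.001, 0.002, -1.0]]
force: [0.6, -0.1, 0.6]
gripper_width: 0.0598
```

```bash
python3 snap.py w2
```

```text
2.5333 [ 0.4674 -0.2202  0.1637] [[-1.0, -0.002, -0.001], [-0.002, 1.0, 0.002], [0.001, 0.002, -1.0]] [-0.01 -0.03  0.   -0.02  0.    0.    0.  ] 0.059806275978307705 [ 0.6 -0.1  0.6]
```

View pics/w2.png

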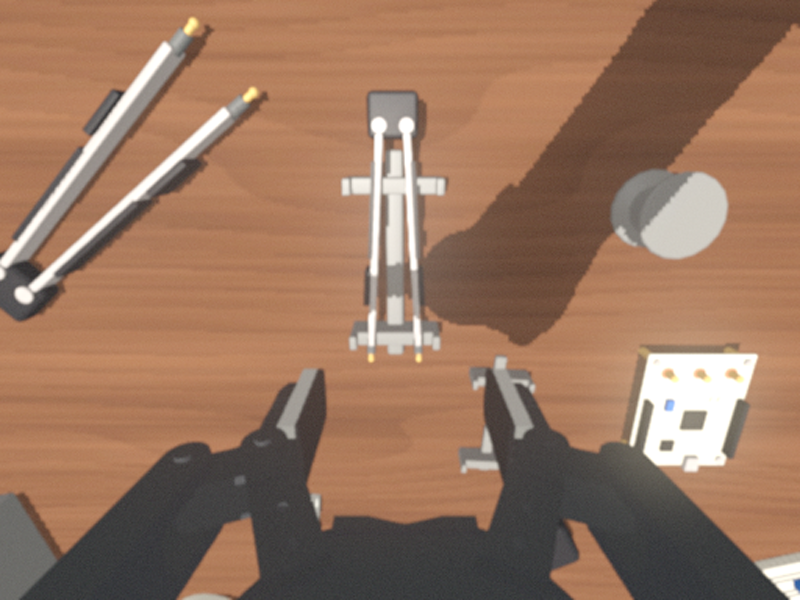

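Picture w2 shows the tweezers on the larger rest: tips at (371,357) and (419,357), pivots at (378,125) and (406,125).

Run:
```python
from h import *
c=ld("w2"); crop(c,215,50,80,190,"w2b.png",3.1)
hsv=cv2.cvtColor(c["pixels"],cv2.COLOR_RGB2HSV)
m=((hsv[...,0]>14)&(hsv[...,0]<34)&(hsv[...,1]>130)&(hsv[...,2]>110)).astype(np.uint8)
mm=np.zeros_like(m);mm[222:236,230:276]=m[222:236,230:276]
k,l,s,ce=cv2.connectedComponentsWithStats(mm); T=[]
for i in range(1,k):
    if s[i,4]>3: p=ray(c,*ce[i],.030);T.append(p);print(ce[i].round(2),s[i,4],p.round(4))
w=((hsv[...,2]>215)&(hsv[...,1]<40)).astype(np.uint8); P=[]
for a,b in((234,249),(253,268)):
    z=np.zeros_like(w);z[72:88,a:b]=w[72:88,a:b]; M=cv2.moments(z,True); u,v=M["m10"]/M["m00"],M["m01"]/M["m00"]
    for zz in(.03,.036,.04): print("pivot",u,v,ray(c,u,v,zz).round(4))
    P.append(ray(c,u,v,.038))
rz=c["range_z"]; 
for u,v in((242,80),(260,80),(240,150),(264,150),(237.8,228.5),(267.8,228.5)):
    z=rz[int(v),int(u)]; X=c["R"].T@(np.linalg.solve(c["intrinsics"],[u,v,1])*z-c["t"]); print("depth",u,v,X.round(4))
t=np.mean(T,0);p=np.mean(P,0);d=t-p; d[2]=0; print("len",np.linalg.norm(d),"yaw",np.degrees(np.arctan2(d[1],d[0])),"origin",t-.055*d/np.linalg.norm(d))
```

```text
pivot 242.15 80.65 [ 0.3692 -0.2352  0.03  ]
pivot 242.15 80.65 [ 0.3695 -0.2349  0.036 ]
pivot 242.15 80.65 [ 0.3697 -0.2347  0.04  ]
pivot 259.6489361702128 80.69148936170212 [ 0.3692 -0.2189  0.03  ]
pivot 259.6489361702128 80.69148936170212 [ 0.3695 -0.2189  0.036 ]
pivot 259.6489361702128 80.69148936170212 [ 0.3697 -0.219   0.04  ]
depth 242 80 [ 0.3691 -0.2349  0.0381]
depth 260 80 [ 0.369  -0.2186  0.0375]
depth 240 150 [ 0.4332 -0.2382  0.0362]
depth 264 150 [ 0.4334 -0.2144  0.0346]
depth 237.8 228.5 [ 0.5224 -0.2428  0.0312]
depth 267.8 228.5 [ 0.5222 -0.2092  0.0314]
len nan yaw nan origin [nan nan nan]
  return _methods._mean(a, axis=axis, dtype=dtype,
  ret = ret.dtype.type(ret / rcount)
```

View pics/w2b.png

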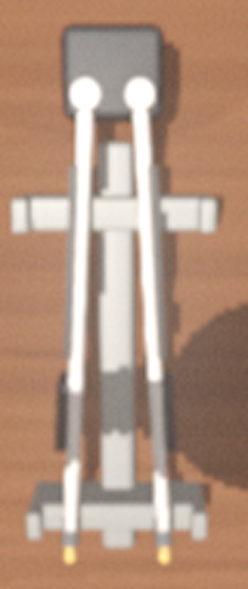

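>>> {"op": "carry_out", "data": {"rows": "0 -0.2 1 0 0 0 60;0 -0.2 2 0 0 0 60;0 -0.2 3 0 0 0 60;0 -0.2 3.6 0 0 0 60;0 -0.2 4.2 0 0 0 60;0 -0.2 4.7 0 0 0 60;0 -0.2 4.86 0 0 0 60;0 -0.2 4.86 0 0 0 60;0 -0.2 4.86 0 0 0 60"}}

```text
t: 3.33
eef_pos: [0.4681, -0.228, 0.0196]
tcp_rot: [[-1.0, -0.001, 0.002], [-0.001, 1.0, -0.001], [-0.002, -0.001, -1.0]]
force: [0.2, 1.0, 1.0]
gripper_width: 0.06
```

```bash
python3 snap.py w3
```

```text
3.3333 [ 0.4681 -0.228   0.0196] [[-1.0, -0.001, 0.002], [-0.001, 1.0, -0.001], [-0.002, -0.001, -1.0]] [ 0.01 -0.01  0.01 -0.    0.   -0.    0.  ] 0.05996351474587429 [0.2 1.  1. ]
```

View pics/w3.png

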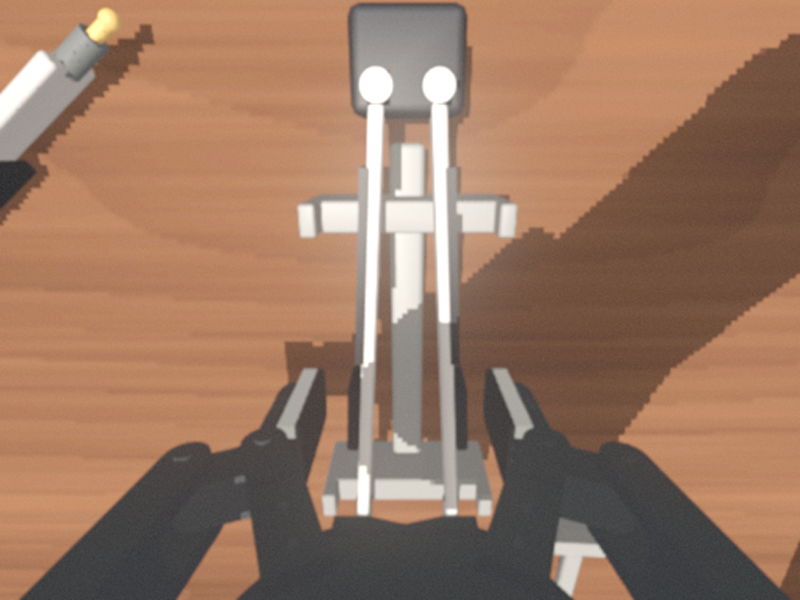

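Picture w3 shows the fingers straddling both black pads (rows 365–450), with the pads about 1–2 mm off centre. I will shift slightly and close to 28 mm.

>>> {"op": "carry_out", "data": {"rows": "0 0.05 0 0 0 0 50;0 0.05 0 0 0 0 42;0 0.05 0 0 0 0 38;0 0.05 0 0 0 0 34;0 0.05 0 0 0 0 30;0 0.05 0 0 0 0 28;0 0.05 0 0 0 0 28;0 0.05 0 0 0 0 28;0 0.05 0 0 0 0 28;0 0.05 0 0 0 0 28"}}

```text
t: 4.22
eef_pos: [0.468, -0.2277, 0.0199]
tcp_rot: [[-1.0, 0.001, 0.003], [0.001, 1.0, -0.001], [-0.003, -0.001, -1.0]]
force: [-0.7, 1.0, 6.5]
gripper_width: 0.028
```

```bash
python3 snap.py w4
```

```text
4.2167 [ 0.468  -0.2277  0.0199] [[-1.0, 0.001, 0.003], [0.001, 1.0, -0.001], [-0.003, -0.001, -1.0]] [-0.  0. -0.  0.  0. -0. -0.] 0.02803584729196321 [-0.7  1.   6.5]
```

View pics/w4.png

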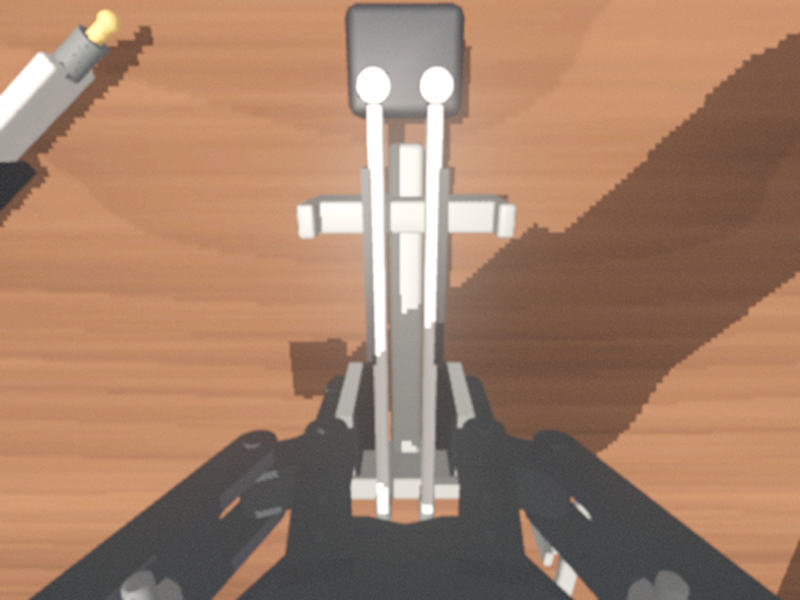

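Squeezed to 28.0 mm. The arm spacing in the picture (64 px at the pivots, 45 px near the tips) fits parallel arms. Lifting gently.

>>> {"op": "carry_out", "data": {"rows": "0 0 -0.1 0 0 0 28;0 0 -0.25 0 0 0 28;0 0 -0.5 0 0 0 28;0 0 -0.9 0 0 0 28;0 0 -1.4 0 0 0 28;0 0 -2 0 0 0 28;0 0 -2.6 0 0 0 28;0 0 -3.2 0 0 0 28;0 0 -3.7 0 0 0 28;0 0 -4 0 0 0 28;0 0 -4 0 0 0 28;0 0 -4 0 0 0 28"}}

```text
t: 5.27
eef_pos: [0.4667, -0.2269, 0.1387]
tcp_rot: [[-1.0, 0.001, 0.0], [0.001, 1.0, -0.0], [-0.0, -0.0, -1.0]]
force: [-0.6, 0.3, -1.6]
gripper_width: 0.0277
```

```bash
python3 snap.py w5
python3 - <<'E'
from h import *
from workcell import *
c=capture("scene");np.savez("c_s5.npz",**c)
crop(c,90,120,150,120,"s5.png",5)
E
```

```text
5.2667 [ 0.4667 -0.2269  0.1387] [[-1.0, 0.001, 0.0], [0.001, 1.0, -0.0], [-0.0, -0.0, -1.0]] [ 0.    0.03 -0.    0.02 -0.   -0.   -0.  ] 0.02772879727698538 [-0.6  0.3 -1.6]
```

View pics/w5.png

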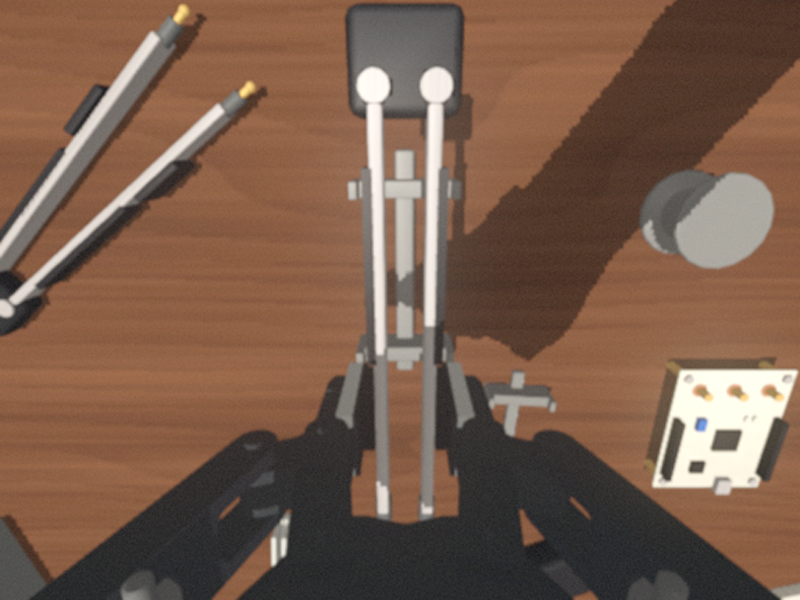

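View pics/s5.png

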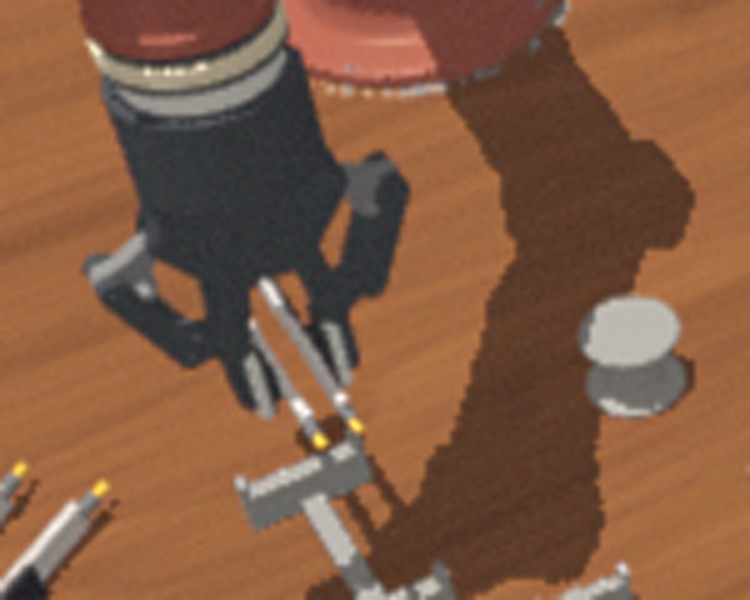

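Run:
```python
from h import *
for n in("w4","w5"):
    c=ld(n); o=ld("w4") ; ob=dict(np.load(f"o_{n}.npz")); R=ob["tcp_rot"];p=ob["eef_pos"]
    def dp(u,v):
        u/=1.5625;v/=1.5625; z=np.median(c["range_z"][int(v)-1:int(v)+2,int(u)-1:int(u)+2])
        return R.T@(c["R"].T@(np.linalg.solve(c["intrinsics"],[u,v,1])*z-c["t"])-p)
    for l,q in dict(pivL=(373,85),pivR=(437,85),armL=(377,250),armR=(433,250),endL=(383,505),endR=(428,505)).items(): print(n,l,(dp(*q)*1000).round(1))
c=ld("s5"); ob=dict(np.load("o_w5.npz")); R=ob["tcp_rot"];p=ob["eef_pos"]
for u,v in((320,441),(356,426)):
    u=90+u/5-.4;v=120+v/5-.4
    z=c["range_z"][int(round(v)),int(round(u))]; X=c["R"].T@(np.linalg.solve(c["intrinsics"],[u,v,1])*z-c["t"])
    print("tip depth tool",(R.T@(X-p)*1000).round(1), "ray@TCP+10mm",(R.T@(ray(c,u,v,p[2]+.010)-p)*1000).round(1))
from workcell import *
a=np.radians(-2.5);P=np.array([.5195,.2514]); t=P-.055*np.array([np.cos(a),np.sin(a)]); print(t,toolmove(get_obs(),(*t,.139),87.5))
```

```text
w4 pivL [ 99.3  -7.6 -17.4]
w4 pivR [ 99.2   8.5 -17.9]
w4 armL [ 56.4  -7.6 -15.8]
w4 armR [ 56.4   8.6 -16. ]
w4 endL [-38.7  -7.5 -15.6]
w4 endR [-38.4   9.  -16. ]
w5 pivL [ 99.2  -7.6 -17.8]
w5 pivR [ 99.2   8.6 -17.7]
w5 armL [ 56.4  -7.6 -16.1]
w5 armR [ 56.4   8.6 -16. ]
w5 endL [-38.7  -7.5 -15.7]
w5 endR [-38.6   9.  -15.8]
tip depth tool [-54.6  -7.5  -9.5] ray@TCP+10mm [-55.2  -7.6 -10. ]
tip depth tool [-52.9   8.9  -7.7] ray@TCP+10mm [-55.3   8.4 -10. ]
[0.46455235 0.25379907] (array([ 0.067, 16.015, -0.031]), array([ 0.009, -0.023,  0.488]))
```

The tweezers sit firmly in the grip with tips at tool (-55, -7.6 / +8.5, -10) mm, so the gap is about 16.1 mm. The scene view agrees. Carrying them over to the board.

>>> {"op": "carry_out", "data": {"rows": "0 0.3 0 0 0 0 28;0 0.9 0 0 0 0 28;0 1.8 0 0 0 0 28;0 2.8 0 0 0 0 28;0 3.9 0 0 0 0 28;0 5 0 0 0 0 28;0 6.1 0 0 0 0 28;0 7.2 0 0 0 0 28;0 8.3 0 0 0 0 28;0 9.4 0 0 0 0 28;0 10.4 0 0 0 0 28;0 11.3 0 0 0 0 28"}}

```text
t: 6.37
eef_pos: [0.4659, 0.115, 0.1377]
tcp_rot: [[-1.0, -0.001, -0.002], [-0.001, 1.0, 0.0], [0.002, 0.0, -1.0]]
force: [0.9, -0.2, -1.0]
gripper_width: 0.0282
```

>>> {"op": "carry_out", "data": {"rows": "0 0.9 0 0 0 0.1 28;0 1.8 0 0 0 0.2 28;0 2.7 0 0 0 0.3 28;0 3.5 0 0 0 0.4 28;0 4.1 0 0 0 0.5 28;0.06 4.5 0 0 0 0.5 28;0.06 4.7 0 0 0 0.5 28;0.06 4.7 0 0 0 0.5 28;0.06 4.7 0 0 0 0.5 28;0.06 4.7 0 0 0 0.5 28;0.06 4.7 0 0 0 0.5 28"}}

```text
t: 7.28
eef_pos: [0.4659, 0.2512, 0.1385]
tcp_rot: [[-0.999, 0.047, -0.0], [0.047, 0.999, -0.001], [0.0, -0.001, -1.0]]
force: [1.4, 0.3, -1.3]
gripper_width: 0.0286
```

```bash
python3 snap.py w6
python3 - <<'E'
from h import *
c=ld("w6"); crop(c,210,160,100,110,"w6b.png",5.4)
E
```

```text
7.2833 [0.4659 0.2512 0.1385] [[-0.999, 0.047, -0.0], [0.047, 0.999, -0.001], [0.0, -0.001, -1.0]] [ 0. -0. -0. -0. -0. -0.  0.] 0.02859090769723368 [ 1.4  0.3 -1.3]
```

View pics/w6.png

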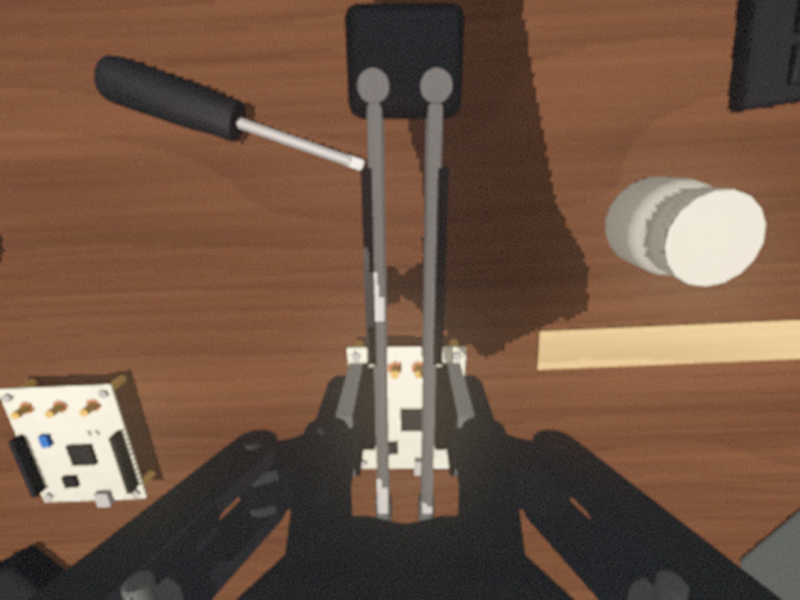

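View pics/w6b.png

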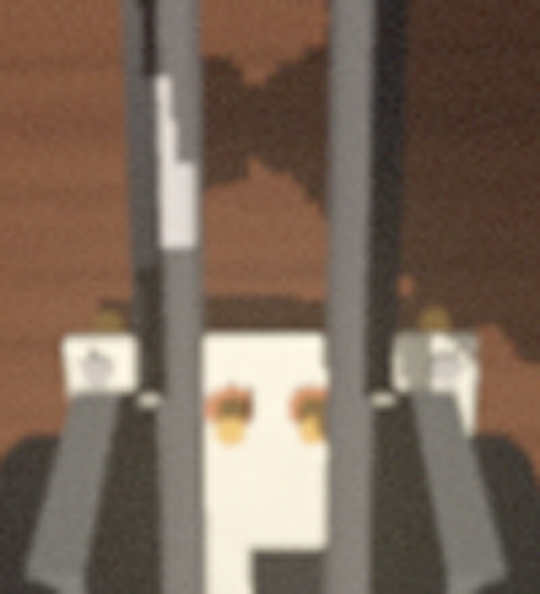

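Run:
```python
from h import *
for n,box in(("w6",(244,275,228,246)),("w1",(243,264,200,213))):
    c=ld(n); u0,u1,v0,v1=box
    vv,uu=np.mgrid[v0:v1,u0:u1]; z=c["range_z"][v0:v1,u0:u1]
    X=np.stack([uu,vv,np.ones_like(uu)],-1)@np.linalg.inv(c["intrinsics"]).T*z[...,None]
    X=(X-c["t"])@c["R"]
    Z=X[...,2]*1000
    print(n); print(Z.round(0).astype(int))
    m=((Z>26)&(Z<36)).astype(np.uint8)
    k,l,s,ce=cv2.connectedComponentsWithStats(m,connectivity=4)
    for i in range(1,k): print(ce[i]+[u0,v0],s[i,4],X[l==i].mean(0).round(4))
```

```text
w6
[[155 156 154 146  20  21  20  19  20  19  19  20  19  19  20  19  20  19
   20  20  20  21  19  21  20  21 149 154 154 154 154]
 [154 155 153 146  19  18  21  20  20  19  20  21  19  21  19  20  21  19
   20  20  19  19  20  20  20  19 148 154 155 154 155]
 [154 154 154 145  20  20  18  20  19  20  20  21  21  20  19  19  19  19
   20  19  20  19  20  20  19  20 148 153 154 154 155]
 [154 154 154 146  21  19  20  20  20  20  20  20  20  20  20  20  20  19
   18  19  19  20  21  20  21  21 148 154 154 155 154]
 [155 155 154 146  19  21  21  20  21  20  21  21  19  20  20  19  20  19
   20  19  21  21  19  21  20  21 149 154 154 153 155]
 [154 155 154 146  19  19  20  21  23  21  20  20  20  20  20  19  20  20
   19  21  19  20  21  23  21  20 148 155 154 153 154]
 [155 155 154 146  21  20  23  23  23  25  23  20  20  20  20  20  20  19
   18  21  20  22  25  24  23  22 148 154 154 154 155]
 [155 154 153 147  21  22  25  27  27  27  23  21  20  20  20  20  20  20
   20  20  21  24  27  26  26  25 148 155 155 154 154]
 [155 154 154 147  20  19  28  29  29  28  27  21  20  20  19  19
[... 1902 characters left out ...]
19  20  20  19  20  21  26  29  29  29  20
   22  20  20]
 [ 19  19  19  30  29  27  29 395  20  20  20  20  20  30  30  28  30  20
   20  20  19]
 [ 20  19  19  30  30  29  19  19  20  21  21  19  19  30  30  28  30  19
   19  20  20]
 [ 19  20  19  20  30  19  20  19  20  18  19  19  20  20  29  31  29  19
   22  19  18]
 [ 20  20  20  20  19  20  21  19  19  19  20  20  21  19  19  19  20  20
   19  21  19]
 [ 19  20  21  20  19  19  19  20  20  20  20  20  19  21  21  18  21  21
   19  21  18]
 [ 21  20  20  19  19  19  20  21  20  20  19  20  19  20  19  19  20  20
   20  20  20]]
[247.14285714 206.71428571] 14 [0.5197 0.2419 0.0293]
[257.73333333 207.33333333] 15 [0.5208 0.2576 0.0293]
```

Picture w6 shows the board's posts between the arms, at crop (231,415) and (313,415). Their tops measure z≈0.030 and 15.7 mm apart, with the midpoint at (0.5206, 0.250). The alignment needs only about 1 mm. I will descend partway, then check with the scene camera.

>>> {"op": "carry_out", "data": {"rows": "0 0.03 0.3 0 0 0 28;0 0.03 0.8 0 0 0 28;0 0.03 1.4 0 0 0 28;0 0.03 2 0 0 0 28;0 0.03 2.5 0 0 0 28;0 0.03 2.8 0 0 0 28;0 0.03 3 0 0 0 28;0 0.03 3 0 0 0 28;0 0.03 3 0 0 0 28"}}

```text
t: 8.08
eef_pos: [0.4658, 0.2538, 0.0486]
tcp_rot: [[-0.999, 0.045, 0.0], [0.045, 0.999, 0.0], [-0.0, 0.0, -1.0]]
force: [0.4, 0.6, -1.4]
gripper_width: 0.028
```

```bash
cat > chk.py <<'E'
import sys
from h import *
from workcell import *
n=sys.argv[1]
o=get_obs(); print(o["t"],np.round(o["eef_pos"],4),o["gripper_width"],np.round(o["force"],1))
for cam,b in(("scene",(290,150,75,60)),("top",(150,160,70,60))):
    c=capture(cam);np.savez(f"c_{n}{cam}.npz",**c); crop(c,*b,f"{n}{cam}.png",9)
    R=np.array(o["tcp_rot"]);p=np.array(o["eef_pos"])
    for l,X in dict(tipR=p+R@[-.055,-.0076,-.010],tipL=p+R@[-.055,.0085,-.010],postR=[.5203,.242,.03],postL=[.521,.2577,.03]).items():
        q=proj(c,X); print(cam,l,q.round(1),"crop",((q-b[:2]+.5)*9).round())
E
python3 chk.py d1
```

```text
8.0833 [0.4658 0.2538 0.0486] 0.02798687985158503 [ 0.4  0.6 -1.4]
scene tipR [326.1 160.3] crop [330.  97.]
scene tipL [330.8 158.4] crop [372.  80.]
scene postR [324.6 168.5] crop [316. 171.]
scene postL [329.1 166.6] crop [356. 154.]
top tipR [177.9 195.2] crop [255. 321.]
top tipL [172.  194.9] crop [203. 318.]
top postR [180.4 196.5] crop [278. 333.]
top postL [174.8 196.1] crop [228. 330.]
```

View pics/d1scene.png

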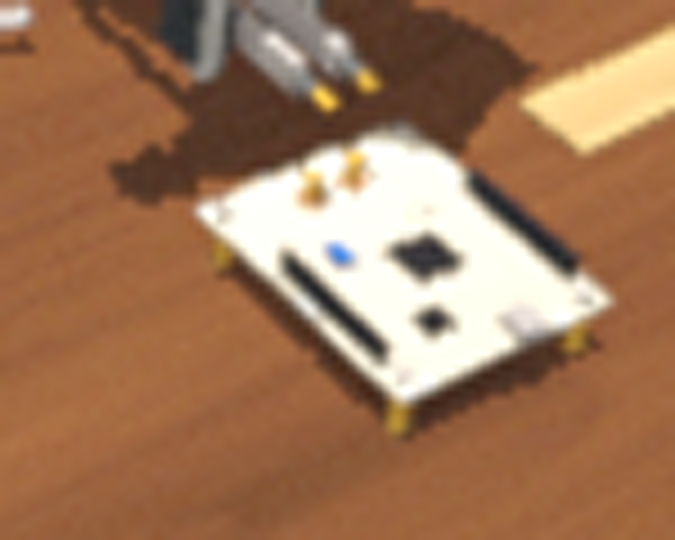

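View pics/d1top.png

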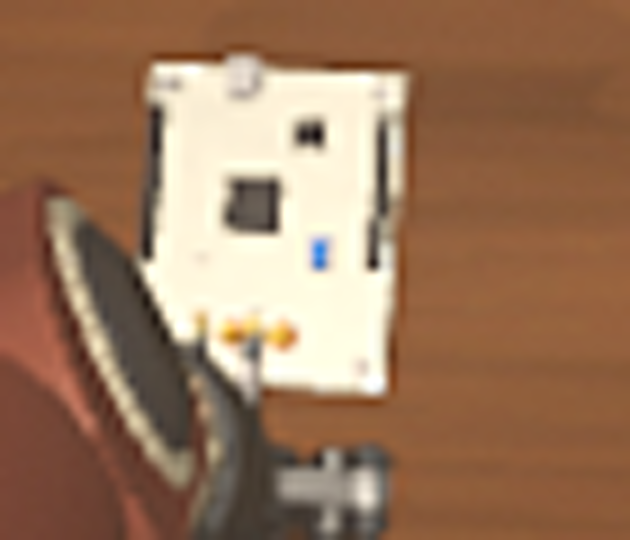

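In the d1 views the tips sit close to the posts, at scene crop (325,97)/(369,79) against (315,178)/(355,160). The top view hints that the tips are 1–3 mm too far in +y. I will correct half of that, descend most of the remaining way, and measure again.

>>> {"op": "carry_out", "data": {"rows": "0 -0.05 0.2 0 0 0 28;0 -0.05 0.4 0 0 0 28;0 -0.05 0.5 0 0 0 28;0 -0.05 0.5 0 0 0 28;0 -0.05 0.5 0 0 0 28;0 -0.05 0.5 0 0 0 28"}}

```text
t: 8.68
eef_pos: [0.4655, 0.2524, 0.0335]
tcp_rot: [[-0.999, 0.045, -0.0], [0.045, 0.999, 0.0], [0.0, 0.0, -1.0]]
force: [0.9, -0.9, -0.8]
gripper_width: 0.0279
```

```bash
python3 chk.py d2
python3 - <<'E'
from h import *
for cam,b in(("scene",(290,150,75,60)),("top",(150,160,70,60))):
    c=ld("d2"+cam); im=c["pixels"][b[1]:b[1]+b[3],b[0]:b[0]+b[2]]
    hsv=cv2.cvtColor(im,cv2.COLOR_RGB2HSV)
    m=((hsv[...,0]>8)&(hsv[...,0]<34)&(hsv[...,1]>90)&(hsv[...,2]>140)).astype(np.uint8)
    m[30 if cam=="scene" else 45:]=0
    k,l,s,ce=cv2.connectedComponentsWithStats(m)
    for i in range(1,k):
        if s[i,4]<40: print(cam,(ce[i]+b[:2]).round(2),"crop",((ce[i]+.5)*9).round(),s[i,4])
E
```

```text
8.6833 [0.4655 0.2524 0.0335] 0.02790064254599808 [ 0.9 -0.9 -0.8]
scene tipR [325.1 164.7] crop [321. 137.]
scene tipL [329.8 162.8] crop [363. 119.]
scene postR [324.6 168.5] crop [316. 171.]
scene postL [329.1 166.6] crop [356. 154.]
top tipR [179.4 196. ] crop [269. 328.]
top tipL [173.6 195.6] crop [217. 325.]
top postR [180.4 196.5] crop [278. 333.]
top postL [174.8 196.1] crop [228. 330.]
scene [302.79 153.36] crop [120.  35.] 14
scene [329.17 162.83] crop [357. 120.] 6
scene [324.83 164.83] crop [318. 138.] 6
scene [328.57 168.57] crop [352. 172.] 7
scene [324.14 170.86] crop [312. 192.] 7
scene [316. 170.] crop [238. 184.] 1
top [182. 164.] crop [292.  40.] 3
top [211. 165.] crop [554.  50.] 1
top [166.  167.5] crop [148.  72.] 2
top [182. 167.] crop [292.  68.] 5
top [195.  168.5] crop [410.  81.] 2
top [155.78 173.61] crop [ 56. 127.] 18
top [165.  173.5] crop [140. 126.] 2
top [162.5  180.19] crop [117. 186.] 16
top [159.5 178. ] crop [ 90. 166.] 2
top [152.25 180.75] crop [ 25. 191.] 12
top [161. 184.] crop [104. 220.] 1
top [163.75 185.  ] crop [128. 230.] 4
top [158. 188.] crop [ 76. 256.] 1
top [159. 191.] crop [ 86. 284.] 1
top [161. 197.] crop [104. 338.] 1
top [174.88 196.88] crop [228. 336.] 8
top [180.5 197. ] crop [279. 338.] 8
top [182.5 203. ] crop [297. 392.] 4
```

View pics/d2scene.png

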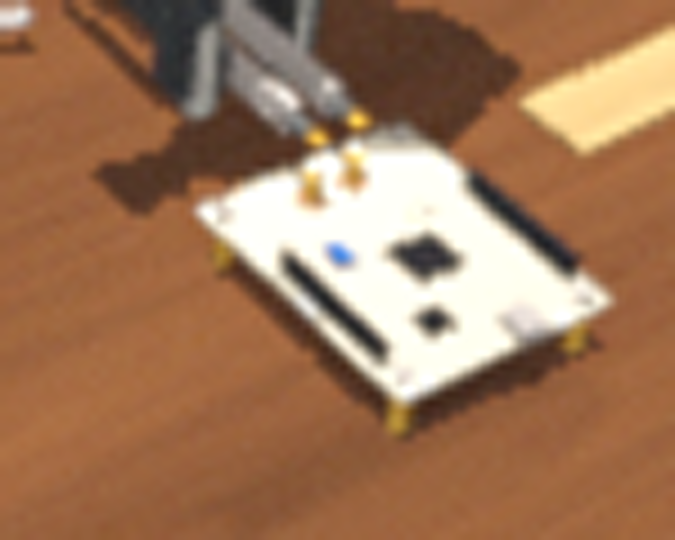

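View pics/d2top.png

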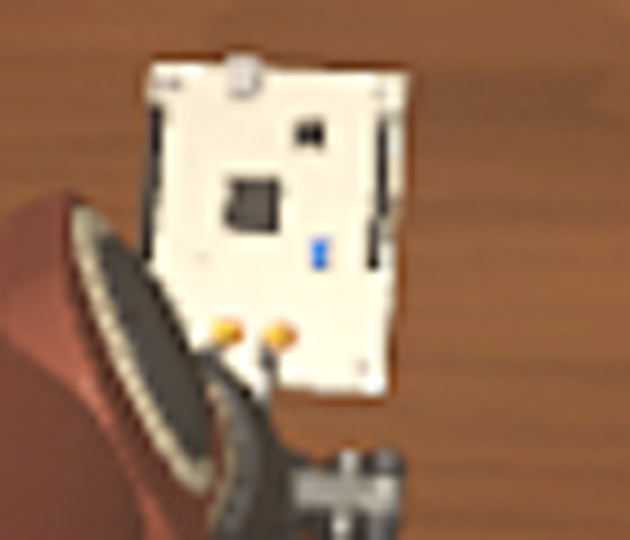

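Run:
```python
from h import *
s=ld("d2scene");t=ld("d2top")
print("scene tips@.0435",[ray(s,*q,.0435).round(4)[:2] for q in((324.83,164.83),(329.17,162.83))])
for z in(.024,.026,.028): print("scene posts",z,[ray(s,*q,z).round(4)[:2] for q in((324.14,170.86),(328.57,168.57))])
t0=ld("top");
for c,b,n in((t0,(150,140),"top0"),):
    im=c["pixels"][190:204,168:188].astype(int); w=np.clip(im[...,0]-im[...,2]-60,0,None); 
    for a,e in((0,10),(10,20)):
        ww=w[:,a:e]; v,u=np.mgrid[190:204,168+a:168+e]; q=((ww*u).sum()/ww.sum(),(ww*v).sum()/ww.sum()); print("top post",np.round(q,2),[ray(c,*q,z).round(4)[:2] for z in(.027,.03)])
for n in("d1","d2"):
    im=ld(n+"top")["pixels"][190:204,168:188].astype(int); print(n); print((im[...,0]-im[...,2]))
# scene post top by depth
z=s["range_z"];v,u=np.mgrid[162:176,318:334]
X=(np.stack([u,v,np.ones_like(u)],-1)@np.linalg.inv(s["intrinsics"]).T*z[v,u][...,None]-s["t"])@s["R"]; print((X[...,2]*1000).round().astype(int))
```

```text
scene tips@.0435 [array([0.5201, 0.2413]), array([0.5201, 0.2568])]
scene posts 0.024 [array([0.5222, 0.2395]), array([0.5215, 0.2561])]
scene posts 0.026 [array([0.5239, 0.2379]), array([0.5232, 0.2544])]
scene posts 0.028 [array([0.5256, 0.2362]), array([0.5249, 0.2527])]
top post [174.01 199.23] [array([0.5125, 0.2603]), array([0.5122, 0.2597])]
top post [180.71 197.7 ] [array([0.5171, 0.2416]), array([0.5168, 0.241 ])]
d1
[[ 32  33  34  33  34  33  31  30  31  31  31  30  30  31  30  29  36  37
   40  33]
 [ 29  33  34  34  33  32  31  30  31  32  32  31  30  30  29  29  28  28
   29  30]
 [ 24  32  32  32  31  31  31  31  31  31  31  30  30  30  30  30  29  29
   29  31]
 [ 34  28  30  28  26  26  28  29  29  27  28  29  29  30  29  29  29  28
   29  30]
 [ 39  21  25  48  61  36  22  22  19  35  38  32  23  23  24  27  27  27
   28  29]
 [ 41  28  19  64 104  39  35  72  57  82  87  27  33  64  33  21  26  27
   28  29]
 [ 27  31   7  57  86  52  74 161 130 138 103  72 102 146  78  36  24  27
   27  28]
 [ 19  40  38  44  40  55  89 156 120  76  41 101 162 166 135  47  22  27
 
[... 1729 characters left out ...]
44 -1 -4 -4 35 42 43 42 -1 -1 -3 -2]
 [-4 -5 37 40 43 44 -1 -3 -2 -3 39 43 42 -2 -1 -4]
 [-3 -1 -4 37 41 42 42 -2 -2  0 -1 -2 -2 -3 -3 18]
 [-3 -2 -3 -4 -3 40 42 43 -5 -2 -2 -2 -2 17 14 17]
 [-2 -1 -3 -2 -3 -4 -4 41 -3 -4 19 17 16 16 19 17]
 [-3 -4 -6 -6 -4  0 -2 -1 19 18 27 27 19 18 18 18]
 [-4 -4 -5 -3 -4 20 16 18 18 18 23 27 18 18 17 18]
 [-3 -1 -3 15 17 18 27 28 15 18 23 24 18 18 19 16]
 [-5 18 16 17 17 18 29 27 17 19 19 20 18 17 17 17]
 [17 17 18 18 17 18 26 21 18 18 17 18 17 18 17 15]
 [17 16 17 20 20 19 19 19 18 17 18 18 18 18 17 17]
 [18 16 18 16 18 19 18 16 17 16 19 18 19 16 17 17]
 [19 16 17 17 18 16 18 17 18 16 17 17 17 15 16 20]
 [19 19 17 15 20 18 19 20 18 18 18 14 22 19 16 17]]
```

Measured at d2, the top view has the tips over the posts within about 1 mm. The scene view agrees within about 2 mm. Tip centres are 13.5 mm above the post tops, so I will come down 2.4 mm, nudge 0.6 mm in +x, and hold.

>>> {"op": "carry_out", "data": {"rows": "-0.02 0 0.04 0 0 0 28;-0.02 0 0.08 0 0 0 28;-0.02 0 0.08 0 0 0 28;-0.02 0 0.08 0 0 0 28;-0.02 0 0.08 0 0 0 28;-0.02 0 0.08 0 0 0 28;-0.02 0 0.08 0 0 0 28;-0.02 0 0.08 0 0 0 28;-0.02 0 0.08 0 0 0 28;-0.02 0 0.08 0 0 0 28;-0.02 0 0.08 0 0 0 28;-0.02 0 0.08 0 0 0 28"}}

```text
t: 9.78
eef_pos: [0.4661, 0.2523, 0.0311]
tcp_rot: [[-0.999, 0.045, -0.0], [0.045, 0.999, -0.0], [0.0, -0.0, -1.0]]
force: [-0.0, -0.1, -0.3]
gripper_width: 0.0281
```

```bash
python3 chk.py d3; python3 snap.py w7
python3 - <<'E'
from h import *
c=ld("w7"); ob=dict(np.load("o_w7.npz")); R=ob["tcp_rot"];p=ob["eef_pos"]
for l,(u,v) in dict(pivL=(373,85),pivR=(437,85),endL=(383,505),endR=(428,505)).items():
    u/=1.5625;v/=1.5625; z=np.median(c["range_z"][int(v)-1:int(v)+2,int(u)-1:int(u)+2])
    print(l,(R.T@(c["R"].T@(np.linalg.solve(c["intrinsics"],[u,v,1])*z-c["t"])-p)*1000).round(1))
E
```

```text
9.7833 [0.4661 0.2523 0.0311] 0.028067681006339672 [-0.  -0.1 -0.3]
scene tipR [325.2 165.5] crop [321. 144.]
scene tipL [329.8 163.5] crop [363. 126.]
scene postR [324.6 168.5] crop [316. 171.]
scene postL [329.1 166.6] crop [356. 154.]
top tipR [179.6 195.9] crop [271. 327.]
top tipL [173.8 195.5] crop [219. 324.]
top postR [180.4 196.5] crop [278. 333.]
top postL [174.8 196.1] crop [228. 330.]
9.8833 [0.4661 0.2524 0.0311] [[-0.999, 0.045, -0.0], [0.045, 0.999, -0.0], [0.0, -0.0, -1.0]] [ 0. -0.  0. -0.  0. -0. -0.] 0.027933389763836008 [ 0.1  0.2 -1. ]
pivL [ 99.2  -7.5 -18. ]
pivR [ 99.3   8.6 -17.8]
endL [-38.8  -7.4 -15.6]
endR [-39.    9.1 -15.3]
```

View pics/d3scene.png

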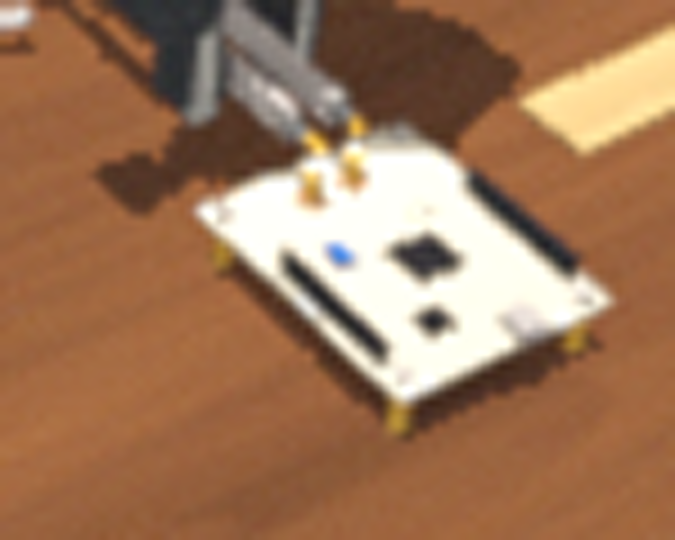

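View pics/d3top.png

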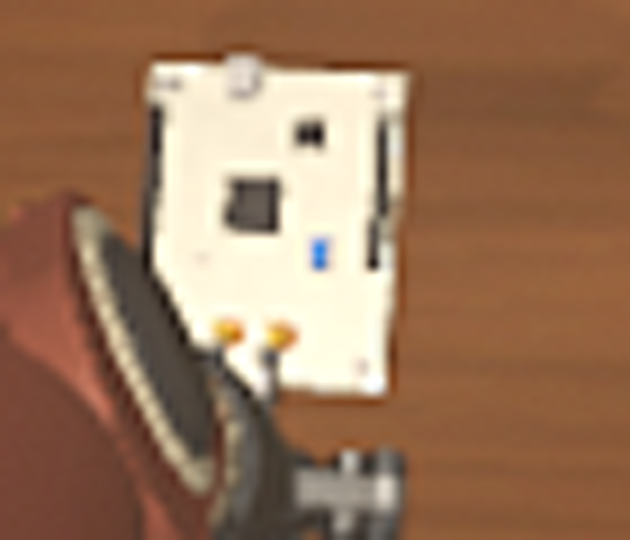

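View pics/w7.png

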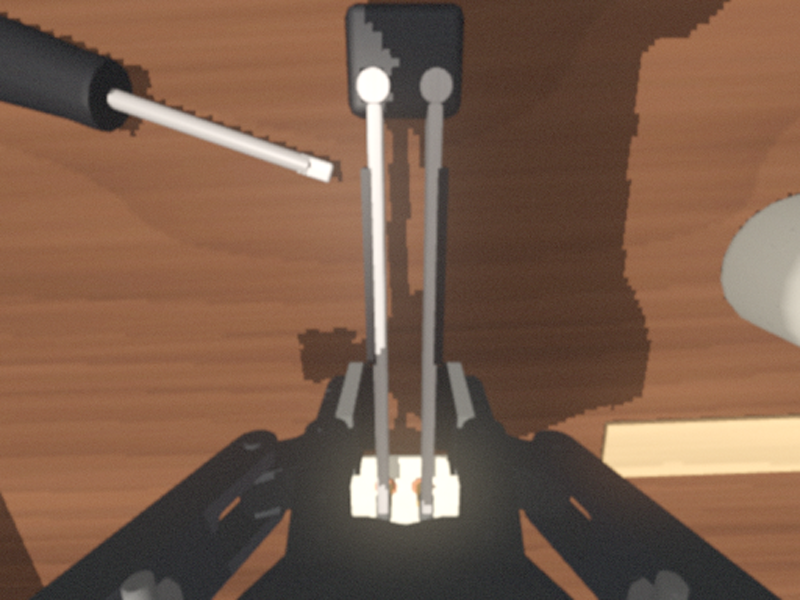

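Picture w7 shows the tweezers unchanged in the grip. The inner post edges at x 395 and 411 centre on 403, against 405 for the arms, so the tips are about 1 mm too far in +y. I will nudge 0.7 mm and hold still.

>>> {"op": "carry_out", "data": {"rows": "0 -0.01 0 0 0 0 28;0 -0.025 0 0 0 0 28;0 -0.025 0 0 0 0 28;0 -0.025 0 0 0 0 28;0 -0.025 0 0 0 0 28;0 -0.025 0 0 0 0 28;0 -0.025 0 0 0 0 28;0 -0.025 0 0 0 0 28;0 -0.025 0 0 0 0 28;0 -0.025 0 0 0 0 28;0 -0.025 0 0 0 0 28;0 -0.025 0 0 0 0 28"}}

```text
t: 10.93
eef_pos: [0.4661, 0.2516, 0.0311]
tcp_rot: [[-0.999, 0.045, -0.0], [0.045, 0.999, 0.0], [0.0, 0.0, -1.0]]
force: [-0.1, -0.4, -0.1]
gripper_width: 0.0281
```

```bash
python3 chk.py d4; python3 snap.py w8
python3 - <<'E'
from h import *
c=ld("w8"); crop(c,225,275,70,60,"w8b.png",9)
E
```

```text
10.9333 [0.4661 0.2516 0.0311] 0.02809141919242473 [-0.1 -0.4 -0.1]
scene tipR [325.  165.6] crop [319. 145.]
scene tipL [329.6 163.6] crop [361. 127.]
scene postR [324.6 168.5] crop [316. 171.]
scene postL [329.1 166.6] crop [356. 154.]
top tipR [179.8 195.9] crop [273. 327.]
top tipL [174.1 195.5] crop [221. 324.]
top postR [180.4 196.5] crop [278. 333.]
top postL [174.8 196.1] crop [228. 330.]
11.0333 [0.4661 0.2517 0.0311] [[-0.999, 0.045, -0.0], [0.045, 0.999, -0.0], [0.0, -0.0, -1.0]] [ 0.  0. -0. -0.  0. -0.  0.] 0.028061241567351382 [-1.  -0.3 -0.2]
```

View pics/w8b.png

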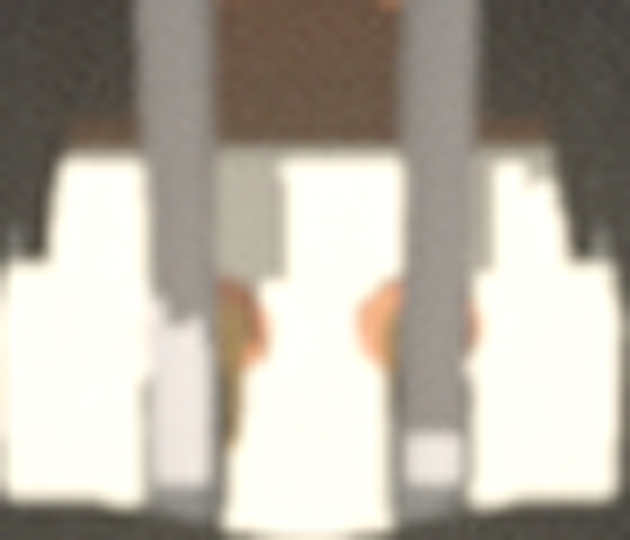

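View pics/d4scene.png

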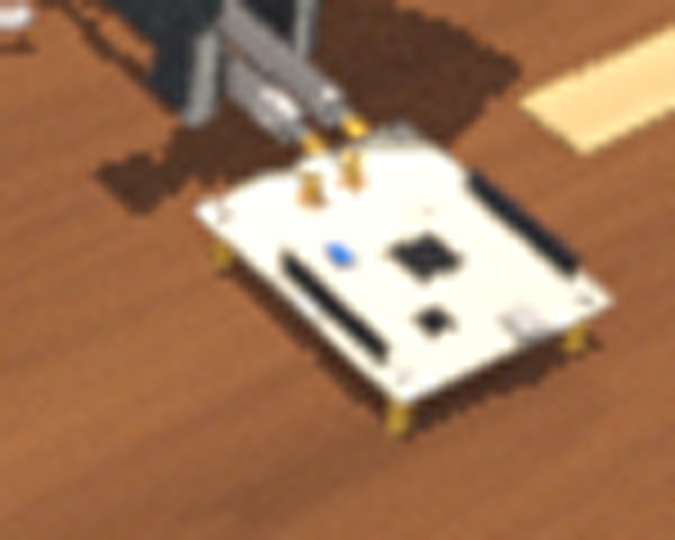

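Picture w8b has the post flanges centred at crop x≈206 and 417 (mid 312) and the arms' mid at 310, so the tips are centred in y. Holding now.

>>> {"op": "carry_out", "data": {"rows": "0 0 0 0 0 0 28;0 0 0 0 0 0 28;0 0 0 0 0 0 28;0 0 0 0 0 0 28;0 0 0 0 0 0 28;0 0 0 0 0 0 28;0 0 0 0 0 0 28;0 0 0 0 0 0 28;0 0 0 0 0 0 28;0 0 0 0 0 0 28;0 0 0 0 0 0 28;0 0 0 0 0 0 28"}}

```text
t: 12.08
eef_pos: [0.4661, 0.2516, 0.0311]
tcp_rot: [[-0.999, 0.045, -0.0], [0.045, 0.999, -0.0], [0.0, -0.0, -1.0]]
force: [0.1, -0.5, -0.9]
gripper_width: 0.0282
```

>>> {"op": "carry_out", "data": {"rows": "0 0 0 0 0 0 28;0 0 0 0 0 0 28;0 0 0 0 0 0 28;0 0 0 0 0 0 28;0 0 0 0 0 0 28;0 0 0 0 0 0 28;0 0 0 0 0 0 28;0 0 0 0 0 0 28;0 0 0 0 0 0 28;0 0 0 0 0 0 28;0 0 0 0 0 0 28;0 0 0 0 0 0 28"}}

```text
t: 13.08
eef_pos: [0.4661, 0.2516, 0.0311]
tcp_rot: [[-0.999, 0.045, 0.0], [0.045, 0.999, -0.0], [-0.0, -0.0, -1.0]]
force: [0.4, -0.2, -0.2]
gripper_width: 0.028
```

>>> {"op": "carry_out", "data": {"rows": "0 0 0 0 0 0 28;0 0 0 0 0 0 28;0 0 0 0 0 0 28;0 0 0 0 0 0 28;0 0 0 0 0 0 28;0 0 0 0 0 0 28;0 0 0 0 0 0 28;0 0 0 0 0 0 28;0 0 0 0 0 0 28;0 0 0 0 0 0 28;0 0 0 0 0 0 28;0 0 0 0 0 0 28"}}

```text
t: 14.08
eef_pos: [0.4661, 0.2516, 0.0311]
tcp_rot: [[-0.999, 0.045, -0.0], [0.045, 0.999, -0.0], [0.0, -0.0, -1.0]]
force: [1.1, -0.3, -0.4]
gripper_width: 0.0283
```

>>> {"op": "carry_out", "data": {"rows": "0 0 0 0 0 0 28;0 0 0 0 0 0 28;0 0 0 0 0 0 28;0 0 0 0 0 0 28;0 0 0 0 0 0 28;0 0 0 0 0 0 28;0 0 0 0 0 0 28;0 0 0 0 0 0 28;0 0 0 0 0 0 28;0 0 0 0 0 0 28;0 0 0 0 0 0 28;0 0 0 0 0 0 28"}}

```text
t: 15.08
eef_pos: [0.4661, 0.2516, 0.0311]
tcp_rot: [[-0.999, 0.045, -0.0], [0.045, 0.999, -0.0], [0.0, -0.0, -1.0]]
force: [0.3, -0.2, -1.0]
gripper_width: 0.028
```

```bash
python3 chk.py d5|head -1
python3 - <<'E'
from h import *
a=ld("d4scene")["pixels"].astype(int);b=ld("d5scene")["pixels"].astype(int)
print("scene diff d4-d5 max around tips",abs(a-b)[150:180,300:340].max())
from workcell import *
sign_off(); print("signed off")
E
```

```text
15.0833 [0.4661 0.2516 0.0311] 0.028039328848964214 [ 0.3 -0.2 -1. ]
scene diff d4-d5 max around tips 11
the job is handed in; nothing more can be done
signed off
```

I took the tweezers off the larger rest, squeezed them to 28 mm over the pads, and carried them to the two-post board. They were held there for about 4 s and handed in at 15.1 s, still gripped; `sign_off` gives no verdict.

- **Squeeze:** the last reading was 28.0 mm. The arms looked parallel, which puts the tips about 16 mm apart. The tips were never closed against each other.
- **Height:** tip centres are about 11 mm above the post tops. This is worked out from the arm position and the grip, not measured directly at the end.
- **Sideways position:** the last wrist picture has the arms centred between the posts to well under 1 mm in y.
- **Stillness:** the arm position did not change over the hold. The outside force stayed at about 1 N or less, so there was no sign of contact with the board.
- **Disagreement between views:** the scene camera suggested the tips could be up to about 2 mm off in x or in height, where one pixel is about 3 mm. The top and wrist views agreed within about 1 mm, so I trusted those and made only a 0.6 mm correction.
- **Other objects:** nothing else was touched as far as the pictures and forces show. I did not check each object separately at the end.

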